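Charge the ball feeder and hold its gate plunger open

ROBOT

A 6-joint arm with a two-finger parallel gripper is mounted at the origin on a cart in front of the work surface, level with it; the furniture and walls round the work are solid. World frame = base frame: x ahead of the robot, y to its left, z up, the work surface at z = 0. Lengths are in mm, angles in rad, forces in N, time in s.
With the tool pointing down it reaches from about 350 to 875 mm from the base axis. Payload 4.2 kg.
Tool frame: the origin (TCP) lies at the very end of the fingers, on their centre line; the grasp point (between the pads) lies arm.grip_point_offset behind it (arm.grip_point_offset is the distance from the TCP to the grasp point, in mm); z points along the fingers, y is the line along which they close (so a half turn about z gives the same grasp; the last joint's range is limited). The gripper opens to 85 mm and grips with 20 to 120 N. Pads are 22 mm wide; open, the fingers measure 114 mm over their backs; the gripper's body (76 mm by 85 mm) begins 54 mm behind the grasp point. The pads swing forward as they close: fully open they stand 13 mm farther back than shut.
Start: joints at [1.517, 0.385, 0.008, 0, -1.194, -0.259], TCP at [192.295, 594.661, 231.312] pointing down, gripper open.
Joint ranges: [-3.14, 3.14], [-1.21, 2.06], [-1.07, 1.41], [-3.16, 2.05], [-2.99, -0.16], [-3.1, 3.1]. Speed limits (rad/s): [2.79, 2.79, 3.14, 3.14, 3.14, 3.14].

INTERFACE

Orientations are given as a unit quaternion [x, y, z, w].
In Python, from bench import arm, cams, ticket gives the robot as it stands.
- The arm moves only by the tool servo_tool, never from a script. Its argument "commands" is a list that holds one entry, the list of rows, each a list of 7 numbers: the closure in counts, from 0 (fully open) to 255 (shut), then the shift along the tool's x, y, z in m, then the turn, a rotation vector about the tool's x, y, z in degrees. In form: [[[grip, x, y, z, ax, ay, az], ...]]. A call has 1 to 10 rows; each row shifts and turns the commanded pose from where the row before left it, along the tool's axes as they then stand; what a row does not reach is not made up. A row lasts 1/12 s, in which the tool goes at most 41.7 mm and 7.16 degrees, less where a joint would pass 70% of its speed; a pose out of reach is approached as far as the arm can. A call with a gripper value outside its range is refused whole. The fingers move at their own pace and stop on an object; the grip force is fixed at half the most. Time passes only in rows, so rows that do not move let the fingers close. It gives the time, the measured TCP pose, the force, the opening and the grip force at its end, in the units of the state.
- arm.read_state(): the state, without advancing time (a new reading comes with each control period).
- cams.get_image(name): name is "scene" or "top" or "wrist"; returns a dict with "frame" (400x640x3 uint8, blue, green, red), "K" (3x3 intrinsics, pixels), "T" (4x4, takes a point from camera to world coordinates). Camera axes: x right, y up, looking along -z (the intrinsics and any distortion apply to the point x, -y, -z); pixel columns grow to the right and rows downward; lengths in mm; the calibration is good to about 2 mm. A picture is of the moment at which its call begins. There is no depth.
- ticket.job_done(): hands the job in; it is judged then, once.
The state is a dict: "clock": time; "joints": joint angles; "joint_vel": joint speeds; "joint_efforts": joint torques, N m; "position": TCP position; "ee_rot": TCP orientation; "contact_force": force on the tool from outside, world axes, zero at the start; "wrist_torque": the same for the moment, N m; "gripper_width": finger opening in mm; "grasp_force": force on a finger pad.
Only numpy, scipy, OpenCV 4.12 (cv2) and the standard library are available. Lean on these libraries where they do the work, as an engineer would, in place of code of your own. Each camera call takes 0.05 s, during which the arm holds its last target. There are 200 camera calls.

TASK

Pour all six steel balls from the yellow scoop into the steel trough of the ball feeder and stand the empty scoop back upright on the table, clear of the feeder, while the sprung plunger stays seated. Then grip the plunger's red knob, pull it fully up and hold it there until all six balls have run out into the catch tray; finish while still holding the plunger fully up. Leave the other things on the table where they are.

Things in the scene. Friction and masses are not known exactly. Their poses are not given: they have to be found in the camera images.
- feeder: Ball feeder fixed on the table: blue base 300 x 96 mm carrying, in a line, a grey catch tray, an aluminium gate with the sprung plunger, and a steel trough. Origin: on the table top under the plunger's axis, z up, x pointing up the slope from gate to trough; the tray is on the -x side. A tunnel 40 mm wide, 40 mm high leads from the trough through the gate into the tray.
- trough_mid (a point): Trough floor, at feeder x = 85, z = 71 mm. The trough floor runs from x = 20 to 144 mm, rising at 14 degrees from z = 54 (gate) to 86 mm (closed high end): a channel 40 mm wide, 14 mm deep; above it the sides flare at 45 degrees to 80 mm inner width. The open top spans x = 12 to 132 mm; its rim slopes from z = 103 (gate) to 136 mm (high end).
- tray_mid (a point): Centre of the catch tray's floor; the tray is 86 x 78 mm inside, floor 11 mm above the table, walls to 34 mm (52 mm at the far end).
- plunger (a joint): Lift of the sprung plunger in m: 0 = seated, its 28 mm thick steel pin sits in its seat and blocks the ball channel; 0.028 = fully up at its stop. Moves straight up. Its spring pulls down with about 6 N seated, 12 N fully up; let go, it snaps shut. Balls pass only when it is over about 0.020.
- plunger_knob (a point): Middle of the plunger's red round pull knob: 28 mm in diameter, 22 mm high, 150 mm above the table when seated (top at 161 mm); rises with the plunger. Below it stands the gate's barrel, 22 mm in diameter, top 19 mm below this point; beside the barrel nothing stands higher than 113 mm above the table within 60 mm.
- scoop: Yellow scoop with black upright handle, holding the six balls; 0.1 to 0.17 kg empty. Origin: under the middle of its flat floor (59 x 44 mm, inside 38 mm wide, 3 mm thick; back and side walls 45 mm high), z up. It pours over its -x side: a ramp rises there at 35 degrees over 50 mm to the lip; balls roll out when it is tipped forward past 35 degrees, all are out by 64 degrees.
- scoop_lip (a point): Middle of the scoop's pouring lip: 78 mm towards -x and 35 mm above the scoop's origin.
- scoop_handle (a point): Grip point on the scoop's handle: 27 mm towards +x (the back) and 82 mm above the scoop's origin. The handle is an upright flat bar 26 mm along the scoop's x, 12 mm thick along its y (grip it across y), from 38 to 105 mm above the table; axes as the scoop.
- gear_pump: Bystander: small dark gear with a hub, 52 x 52 x 29 mm, at the back of the table; origin at its underside.
- bearing_big: Bystander: ball bearing, 68 x 68 x 18 mm, at the back of the table; origin at its underside.
- grease_tin: Bystander: green tin with a light lid, 68 mm across, 56 mm high, at the back of the table; origin at its underside.
- tape_roll: Bystander: roll of black tape lying flat, 90 mm across, 19 mm high, at the left of the case near the robot; origin at its underside.
- ball1_center (a point): Centre of one of the six steel balls, 16 mm in diameter, 17 g (they are alike); at the start it lies in the scoop.
- ball2_center (a point): Centre of one of the six steel balls, 16 mm in diameter, 17 g (they are alike); at the start it lies in the scoop.
- ball3_center (a point): Centre of one of the six steel balls, 16 mm in diameter, 17 g (they are alike); at the start it lies in the scoop.
- ball4_center (a point): Centre of one of the six steel balls, 16 mm in diameter, 17 g (they are alike); at the start it lies in the scoop.
- ball5_center (a point): Centre of one of the six steel balls, 16 mm in diameter, 17 g (they are alike); at the start it lies in the scoop.
- ball6_center (a point): Centre of one of the six steel balls, 16 mm in diameter, 17 g (they are alike); at the start it lies in the scoop.

How it is judged (in metres and radians):
On the way, in this order (a step that is already met when the one before it is completed fails the run):
1. all six balls lie in the trough, the plunger still seated (x of ball1_center in the frame of feeder between 0.004 and 0.15 m and y of ball1_center in the frame of feeder between -0.045 and 0.045 m and z of ball1_center in the frame of feeder between 0.052 and 0.125 m and x of ball2_center in the frame of feeder between 0.004 and 0.15 m and y of ball2_center in the frame of feeder between -0.045 and 0.045 m and z of ball2_center in the frame of feeder between 0.052 and 0.125 m and x of ball3_center in the frame of feeder between 0.004 and 0.15 m and y of ball3_center in the frame of feeder between -0.045 and 0.045 m and z of ball3_center in the frame of feeder between 0.052 and 0.125 m and x of ball4_center in the frame of feeder between 0.004 and 0.15 m and y of ball4_center in the frame of feeder between -0.045 and 0.045 m and z of ball4_center in the frame of feeder between 0.052 and 0.125 m and x of ball5_center in the frame of feeder between 0.004 and 0.15 m and y of ball5_center in the frame of feeder between -0.045 and 0.045 m and z of ball5_center in the frame of feeder between 0.052 and 0.125 m and x of ball6_center in the frame of feeder between 0.004 and 0.15 m and y of ball6_center in the frame of feeder between -0.045 and 0.045 m and z of ball6_center in the frame of feeder between 0.052 and 0.125 m and value of joint plunger below 0.003 m), for 0.2 s.
2. the empty scoop stands upright on the table, let go, while the balls wait in the trough and the plunger is seated (all of step 1 and height (world z) of scoop below 0.006 m and angle between scoop's own z axis and vertical below 0.1 rad and contact force between the fingers and scoop below 0.1 N and contact force between scoop and feeder below 0.1 N), for 0.2 s.
At the end, for the whole second after the job is handed in: The gripper's fingers hold the plunger up by more than 24 mm of its 28 mm; all six balls lie in the catch tray; the scoop stands upright (within 0.1 rad) on the table, untouched by the fingers and not touching the feeder (value of joint plunger above 0.024 m and contact force between the fingers and feeder above 2 N and x of ball1_center in the frame of feeder between -0.13 and -0.036 m and y of ball1_center in the frame of feeder between -0.042 and 0.042 m and z of ball1_center in the frame of feeder between 0.01 and 0.048 m and x of ball2_center in the frame of feeder between -0.13 and -0.036 m and y of ball2_center in the frame of feeder between -0.042 and 0.042 m and z of ball2_center in the frame of feeder between 0.01 and 0.048 m and x of ball3_center in the frame of feeder between -0.13 and -0.036 m and y of ball3_center in the frame of feeder between -0.042 and 0.042 m and z of ball3_center in the frame of feeder between 0.01 and 0.048 m and x of ball4_center in the frame of feeder between -0.13 and -0.036 m and y of ball4_center in the frame of feeder between -0.042 and 0.042 m and z of ball4_center in the frame of feeder between 0.01 and 0.048 m and x of ball5_center in the frame of feeder between -0.13 and -0.036 m and y of ball5_center in the frame of feeder between -0.042 and 0.042 m and z of ball5_center in the frame of feeder between 0.01 and 0.048 m and x of ball6_center in the frame of feeder between -0.13 and -0.036 m and y of ball6_center in the frame of feeder between -0.042 and 0.042 m and z of ball6_center in the frame of feeder between 0.01 and 0.048 m and height (world z) of scoop below 0.006 m and angle between scoop's own z axis and vertical below 0.1 rad and contact force between the fingers and scoop below 0.1 N and contact force between scoop and feeder below 0.1 N); the arm keeps its last pose, push and grip.
It fails at once if the gear is moved by more than 30 mm (distance of gear_pump from where it was at the start of the episode above 0.03 m).
It fails at once if the bearing is moved by more than 30 mm (distance of bearing_big from where it was at the start of the episode above 0.03 m).
It fails at once if the green tin is moved by more than 30 mm (distance of grease_tin from where it was at the start of the episode above 0.03 m).
It fails at once if the tape roll is moved by more than 30 mm (distance of tape_roll from where it was at the start of the episode above 0.03 m).
It also fails if it takes over 61 s, if anything falls off the work surface, if the arm or the gripper's body presses on something with over 40 N, if the wrist force passes 120 N, or if a joint passes its speed limit or range.

## Working session

There is one attempt and no reset: what is moved stays moved. The work goes in short steps, Python scripts to look and compute and a tool call to move; the robot and the scene stay as the last step left them, time stands still between calls to the robot, and variables do not carry over. Pictures are saved under pics/ and viewed, at most 10 in all, crops included, and the job is handed in when it is done.

Besides the shell and the picture viewer there is one more tool, called as name(argument=value, ...), one argument or row to a line, values as JSON. servo_tool: Moves the arm, as the interface text tells. Its arguments: {"type":"object","properties":{"commands":{"type":"array","items":{"type":"array","items":{"type":"array","items":{"type":"number"}}}}},"required":["commands"]}

```bash
mkdir -p pics; ls; python3 - <<'E'
from bench import arm,cams
import cv2,numpy as np,pickle
s=arm.read_state();print(s, arm.grip_point_offset)
d={}
for n in("scene","top"):
    d[n]=cams.get_image(n); print(n,d[n]["K"].tolist(),d[n]["T"].round(3).tolist(),[k for k in d[n]])
    cv2.imwrite(f"pics/{n}0.png",d[n]["frame"])
pickle.dump(d,open("im0.pkl","wb"))
E
```

```text
pics
{'clock': 0.0, 'joints': array([ 1.51660025e+00,  3.85569391e-01,  6.61446105e-03, -5.17221719e-04,
       -1.19402317e+00, -2.58616286e-01]), 'joint_vel': array([-0.00041962, -0.00034706,  0.00229357, -0.00071063,  0.0009447 ,
        0.00117082]), 'joint_efforts': array([ 5.36576181e-05, -3.92294669e+01,  1.88399345e+01,  4.18605968e+00,
       -4.62297321e-03,  7.79626902e-06]), 'position': array([192.12158293, 594.11054683, 230.20670283]), 'ee_rot': array([ 9.87777985e-01, -1.55863416e-01, -1.27807114e-04,  1.10971789e-03]), 'contact_force': array([ 0.75867533, -0.50685581, -0.03524367]), 'wrist_torque': array([ 0.00463665, -0.00510671, -0.03417392]), 'grasp_force': 0.0, 'gripper_width': 85.26676829283574} 18.700000000000003
scene [[364.8484656465179, 0.0, 319.32081485648575], [0.0, 364.8484656465179, 194.84757901102535], [0.0, 0.0, 1.0]] [[0.777, -0.502, 0.379, 886.834], [0.629, 0.606, -0.487, -363.032], [0.015, 0.617, 0.787, 777.332], [0.0, 0.0, 0.0, 1.0]] ['frame', 'K', 'T']
top [[414.4496415173882, 0.0, 313.1277396296905], [0.0, 414.4496415173882, 193.9570294942444], [0.0, 0.0, 1.0]] [[0.013, 0.994, -0.11, 445.668], [-0.999, 0.016, 0.03, 45.37], [0.032, 0.11, 0.993, 1089.776], [0.0, 0.0, 0.0, 1.0]] ['frame', 'K', 'T']
```

View pics/scene0.png

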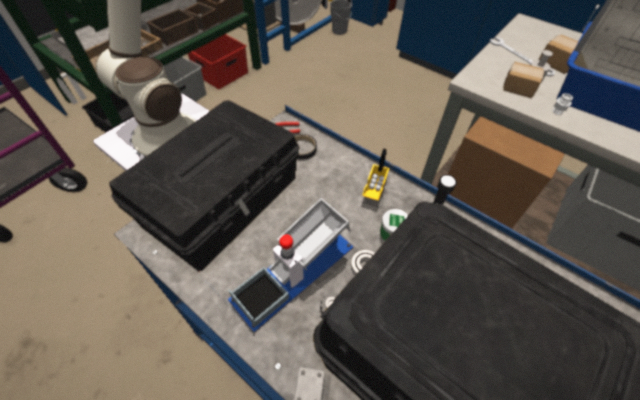

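View pics/top0.png

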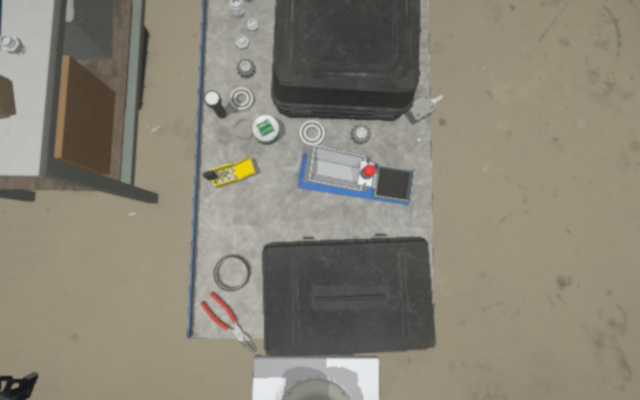

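The scene view shows the knob at (287,242), the scoop at (376,183) and the tray at (260,298). In the top view the scoop handle is at (209,175) with its lip towards (256,165), the knob is at (369,171) and the tray is around (394,184). I'll measure these now.

```bash
cat > h.py <<'E'
import numpy as np,cv2
from scipy.spatial.transform import Rotation as R
def ray(im,p):
    K,T=im["K"],im["T"]; d=np.linalg.inv(K)@[p[0],p[1],1]; d=T[:3,:3]@[d[0],-d[1],-d[2]]
    return T[:3,3],d/np.linalg.norm(d)
def onz(im,p,z):
    o,d=ray(im,p); return o+d*(z-o[2])/d[2]
def tri(a,p,b,q):
    o1,d1=ray(a,p);o2,d2=ray(b,q)
    s=np.linalg.lstsq(np.c_[d1,-d2],o2-o1,rcond=None)[0]
    x,y=o1+s[0]*d1,o2+s[1]*d2; return (x+y)/2,np.linalg.norm(x-y)
def proj(im,P):
    T=im["T"];c=T[:3,:3].T@(np.asarray(P)-T[:3,3]);u=im["K"]@[c[0],-c[1],-c[2]];return u[:2]/u[2]
def mask(im,lo,hi,roi):
    h=cv2.cvtColor(im["frame"],cv2.COLOR_BGR2HSV);m=cv2.inRange(h,np.array(lo),np.array(hi))
    z=np.zeros_like(m);x0,y0,x1,y1=roi;z[y0:y1,x0:x1]=m[y0:y1,x0:x1];return z
def pts(m): return cv2.findNonZero(m)[:,0,:].astype(float)
E
python3 - <<'E'
from h import *;import pickle
d=pickle.load(open("im0.pkl","rb"));t,s=d["top"],d["scene"]
kt=pts(mask(t,(0,130,100),(8,255,255),(355,155,385,185)));ks=pts(mask(s,(0,130,100),(8,255,255),(270,225,305,260)))
print("knob px",kt.mean(0),len(kt),ks.mean(0),len(ks));print("knob",tri(t,kt.mean(0),s,ks.mean(0)),onz(t,kt.mean(0),155))
b=mask(t,(100,120,60),(125,255,255),(290,140,420,215));print("base",[onz(t,p,5).round(1).tolist() for p in cv2.boxPoints(cv2.minAreaRect(cv2.findNonZero(b)))],cv2.boxPoints(cv2.minAreaRect(cv2.findNonZero(b))).tolist())
y=mask(t,(20,130,100),(35,255,255),(195,145,270,195));r=cv2.minAreaRect(cv2.findNonZero(y));print("scoop",r,[onz(t,p,40).round(1).tolist() for p in cv2.boxPoints(r)])
for im,n,roi,f in((t,"t",(190,140,270,200),10),(t,"t2",(290,140,420,215),6)):
    pass
a=cv2.resize(t["frame"][140:215,190:270],None,fx=7,fy=7,interpolation=2)
b=cv2.resize(s["frame"][140:215,340:420],None,fx=7,fy=7,interpolation=2)
c=cv2.resize(t["frame"][140:215,290:420],None,fx=5,fy=5,interpolation=2)
cv2.imwrite("pics/sc.png",cv2.resize(np.hstack([a,b]),(800,375)));cv2.imwrite("pics/fd.png",c)
E
```

```text
knob px [368.94680851 170.12765957] 94 [285.80254777 241.17197452] 157
knob (array([ 607.57311695, -109.92800794,  153.46308887]), np.float64(1.690674133214263)) [ 606.73469002 -110.29302972  155.        ]
base [[593.1, 68.8, 5.0], [662.0, 40.8, 5.0], [546.3, -236.3, 5.0], [478.5, -206.3, 5.0]] [[291.9576721191406, 183.5201416015625], [303.0000305175781, 158.0], [407.0000305175781, 203.0], [395.9576721191406, 228.5201416015625]]
scoop ((232.33506774902344, 171.98870849609375), (18.849971771240234, 42.94968795776367), 72.12129974365234) [[620.4, 279.7, 40.0], [656.5, 177.1, 40.0], [610.3, 161.0, 40.0], [574.6, 263.2, 40.0]]
```

View pics/sc.png

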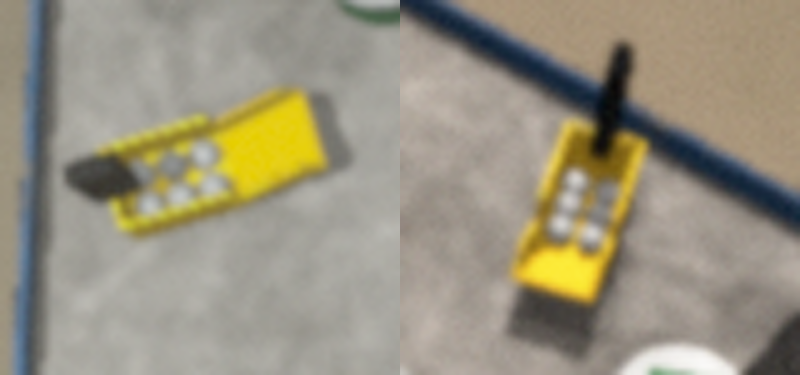

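View pics/fd.png

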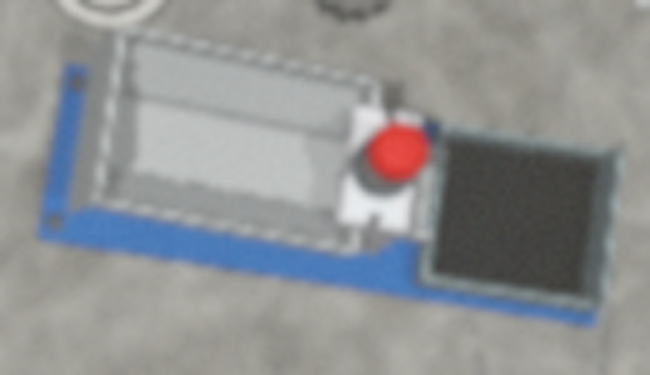

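Crops: the scoop lip corners are at top px (250.6,158) and (255.6,172.6), and the handle top is at about (206,176) in top and (384.4,149) in scene. The feeder's near base edge runs from (297.6,187.6) to (408.4,205). The tray's outer corners are at about (375,164), (413,170), (410,200.5) and (374,196).

```bash
python3 - <<'E'
from h import *;import pickle
d=pickle.load(open("im0.pkl","rb"));t,s=d["top"],d["scene"]
a,b=onz(t,(297.6,187.6),8),onz(t,(408.4,205),8);v=a-b;print("base edge",a,b,np.linalg.norm(v),np.degrees(np.arctan2(v[1],v[0])))
a,b=onz(t,(313.8,146.6),136),onz(t,(366,156),103);print("far rim",a,b,np.degrees(np.arctan2(*(a-b)[1::-1])))
a2,b2=onz(t,(309,180.5),136),onz(t,(361,189.6),103);print("near rim",a2,b2,np.degrees(np.arctan2(*(a2-b2)[1::-1])))
print("hi end mid",(a+a2)/2, "lo",(b+b2)/2)
l1,l2=onz(t,(250.6,158),35),onz(t,(255.6,172.6),35);print("lip",l1,l2,np.linalg.norm(l1-l2),(l1+l2)/2,np.degrees(np.arctan2(*(l1-l2)[1::-1])))
k=mask(t,(0,0,0),(180,255,75),(200,168,216,182));p=pts(k);print("handle top px",p.min(0),p.max(0),p.mean(0),len(p))
print(onz(t,p.mean(0),95), onz(t,(206,176),105))
y=pts(mask(s,(20,130,100),(35,255,255),(350,150,400,215)));
print("lip scene",onz(s,(340+112/5,140+273/5),35),onz(s,(340+195/5,140+303/5),35))
print("handle top scene",tri(t,(205.5,176),s,(384.4,149)))
for n,px,z in(("tin",(265,128),56),("bigbearing",(312,132),18),("gear",(360,134),29)): print(n,onz(t,px,z).round())
w=[onz(t,q,60).round() for q in((265,240),(430,240))];print("case edge",w)
E
```

```text
base edge [582.08193345  53.7450912    8.        ] [ 540.7877068  -239.20166508    8.        ] 295.84288933778106 81.97636347571641
far rim [663.52514633  16.43811631 136.        ] [ 650.34739918 -111.81908946  103.        ] 84.13374727942461
near rim [583.01977273  26.56614481 136.        ] [567.84691426 -99.63581391 103.        ] 83.14441634928203
hi end mid [623.27245953  21.50213056 136.        ] lo [ 609.09715672 -105.72745169  103.        ]
lip [653.39889297 175.74020627  35.        ] [615.61593906 161.84747665  35.        ] 40.25617396982104 [634.50741602 168.79384146  35.        ] 20.188391564411674
handle top px [205. 172.] [215. 179.] [210.45762712 175.49152542] 59
[596.93172986 263.32657904  95.        ] [593.99684867 271.63192513 105.        ]
lip scene [614.30038413 168.56188984  35.        ] [658.32984919 179.6784085   35.        ]
handle top scene (array([596.36335197, 274.56100563, 107.38123858]), np.float64(6.92491637617517))
tin [728. 139.  56.]
bigbearing [730.  18.  18.]
gear [ 724. -108.   29.]
case edge [array([444., 131.,  60.]), array([ 450., -279.,   60.])]
```

```bash
cat > plan.py <<'E'
from h import *
from bench import arm
def down(xyaw): # tool pointing down, tool x at world yaw (deg)
    return R.from_euler("z",xyaw,degrees=True)*R.from_euler("x",180,degrees=True)
def rows(p1,R1,n,g,p0=None,R0=None):
    s=arm.read_state();p0=s["position"] if p0 is None else p0;R0=R.from_quat(s["ee_rot"]) if R0 is None else R0
    rv=(R0.inv()*R1).as_rotvec(degrees=True)/n; r=R0;p=np.array(p0,float);out=[]
    for i in range(n):
        tgt=p0+(np.asarray(p1)-p0)*(i+1)/n; d=r.inv().apply(tgt-p)/1000
        d=d.round(4);out.append([g]+d.tolist()+rv.round(2).tolist())
        p=p+r.apply(d)*1000; r=r*R.from_rotvec(rv.round(2),degrees=True)
    for k in range(0,n,10): print(str(out[k:k+10]).replace(" ",""))
def st():
    s=arm.read_state();r=R.from_quat(s["ee_rot"]);m=r.as_matrix()
    print(round(s["clock"],2),s["position"].round(1),"x",m[:,0].round(3),"z",m[:,2].round(3),"w",round(s["gripper_width"],1),"gf",round(s["grasp_force"],1),"F",s["contact_force"].round(1),"j",s["joints"].round(2))
E
python3 -c "
from plan import *
rows([604,247,210],down(-69),14,0)"
```

```text
[[0,0.0356,0.0145,0.0015,0.01,-0.0,3.65],[0,0.0365,0.0123,0.0015,0.01,-0.0,3.65],[0,0.0372,0.0099,0.0014,0.01,-0.0,3.65],[0,0.0377,0.0075,0.0015,0.01,-0.0,3.65],[0,0.0382,0.0051,0.0015,0.01,-0.0,3.65],[0,0.0383,0.0026,0.0015,0.01,-0.0,3.65],[0,0.0385,0.0002,0.0014,0.01,-0.0,3.65],[0,0.0384,-0.0022,0.0015,0.01,-0.0,3.65],[0,0.0382,-0.0047,0.0015,0.01,-0.0,3.65],[0,0.0378,-0.0071,0.0015,0.01,-0.0,3.65]]
[[0,0.0373,-0.0096,0.0014,0.01,-0.0,3.65],[0,0.0366,-0.0118,0.0015,0.01,-0.0,3.65],[0,0.0358,-0.0142,0.0015,0.01,-0.0,3.65],[0,0.0348,-0.0164,0.0015,0.01,-0.0,3.65]]
```

servo_tool(
  commands=[
    [[0, 0.0356, 0.0145, 0.0015, 0, 0, 3.65], [0, 0.0365, 0.0123, 0.0015, 0, 0, 3.65], [0, 0.0372, 0.0099, 0.0015, 0, 0, 3.65], [0, 0.0377, 0.0075, 0.0015, 0, 0, 3.65], [0, 0.0382, 0.0051, 0.0015, 0, 0, 3.65], [0, 0.0383, 0.0026, 0.0015, 0, 0, 3.65], [0, 0.0385, 0.0002, 0.0015, 0, 0, 3.65], [0, 0.0384, -0.0022, 0.0015, 0, 0, 3.65], [0, 0.0382, -0.0047, 0.0015, 0, 0, 3.65], [0, 0.0378, -0.0071, 0.0015, 0, 0, 3.65]],
  ],
)

```text
clock: 0.93
position: [487.4, 345.1, 215.9]
ee_rot: [0.889, -0.459, -0.0, 0.0]
contact_force: [-0.1, 0.8, 0.0]
gripper_width: 85.1
grasp_force: 0.0
```

servo_tool(
  commands=[
    [[0, 0.0373, -0.0096, 0.0015, 0, 0, 3.65], [0, 0.0366, -0.0118, 0.0015, 0, 0, 3.65], [0, 0.0358, -0.0142, 0.0015, 0, 0, 3.65], [0, 0.0348, -0.0164, 0.0015, 0, 0, 3.65], [0, 0, 0, 0, 0, 0, 0], [0, 0, 0, 0, 0, 0, 0]],
  ],
)

```text
clock: 1.43
position: [605.2, 245.5, 208.8]
ee_rot: [0.823, -0.568, -0.001, 0.001]
contact_force: [-0.5, 0.3, 0.2]
gripper_width: 84.8
grasp_force: 0.0
```

```bash
python3 -c "
from plan import *;from bench import cams;import pickle
st();w=cams.get_image('wrist');pickle.dump(w,open('w1.pkl','wb'));cv2.imwrite('pics/w1.png',w['frame']);print(w['T'].round(2).tolist())
for P in ([597,267,105],[635,170,35]): print(proj(w,P))"
```

```text
1.43 [605.2 245.5 208.8] x [ 0.354 -0.935  0.   ] z [-0.002 -0.001 -1.   ] w 84.8 gf 0.0 F [-0.5  0.3  0.2] j [ 0.63  0.45  0.05 -0.   -1.18 -0.27]
[[-0.94, 0.34, 0.11, 632.4], [-0.35, -0.89, -0.28, 173.69], [0.0, -0.3, 0.95, 350.92], [0.0, 0.0, 0.0, 1.0]]
[317.36037845 226.84338797]
[316.1522729  106.59841325]
```

View pics/w1.png

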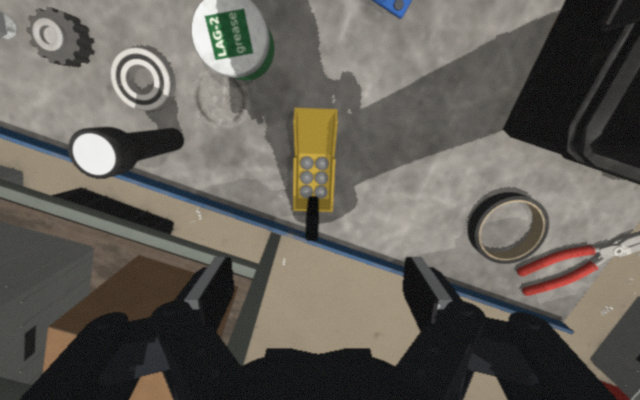

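The wrist view shows the lip centre at (315.5,108) and the handle at column 312.5. The handle's back top edge is at row ~240.

```bash
python3 -c "
from plan import *;import pickle
w=pickle.load(open('w1.pkl','rb'))
y=pts(mask(w,(18,120,60),(35,255,255),(280,100,350,220)));print(y.min(0),y.max(0),y[y[:,1]<112].mean(0))
k=pts(mask(w,(0,0,0),(180,255,60),(300,190,325,250)));print(k.min(0),k.max(0),k[k[:,1]>225].mean(0))
l=onz(w,y[y[:,1]<111].mean(0),35);q=onz(w,(k[k[:,1]>225].mean(0)[0],k.max(0)[1]),105);v=q-l;print(l,q,np.hypot(v[0],v[1]),np.degrees(np.arctan2(v[1],v[0])))
"
```

```text
[293. 108.] [337. 211.] [313.63815789 109.69736842]
[300. 196.] [324. 242.] [311.61711712 233.52252252]
[637.04223944 173.47041107  35.        ] [596.63385008 282.88969518 105.        ] 116.64226363457975 110.26911796607078
```

servo_tool(
  commands=[
    [[0, -0.0249, -0.0049, 0.03, 0, 0, 0.4], [0, 0, 0, 0.035, 0, 0, 0], [0, 0, 0, 0.035, 0, 0, 0], [0, 0, 0, 0.03, 0, 0, 0], [0, 0, 0, 0.016, 0, 0, 0], [0, 0, 0, 0, 0, 0, 0], [255, 0, 0, 0, 0, 0, 0], [255, 0, 0, 0, 0, 0, 0], [255, 0, 0, 0, 0, 0, 0], [255, 0, 0, 0, 0, 0, 0]],
  ],
)

```text
clock: 2.32
position: [600.7, 273.4, 66.4]
ee_rot: [0.822, -0.569, 0.001, -0.002]
contact_force: [0.4, -0.6, -0.4]
gripper_width: 39.0
grasp_force: 0.0
```

servo_tool(
  commands=[
    [[255, 0, 0, 0, 0, 0, 0], [255, 0, 0, 0, 0, 0, 0], [255, 0, 0, 0, 0, 0, 0], [255, 0, 0, 0, 0, 0, 0]],
  ],
)

```text
clock: 2.65
position: [600.1, 272.6, 65.4]
ee_rot: [0.822, -0.569, 0.0, -0.0]
contact_force: [-1.6, -0.6, 4.7]
gripper_width: 11.4
grasp_force: 58.9
```

```bash
python3 -c "
from plan import *;st()"
```

```text
2.65 [600.1 272.6  65.4] x [ 0.352 -0.936 -0.   ] z [ 0.001  0.    -1.   ] w 11.4 gf 58.9 F [-1.6 -0.6  4.7] j [ 0.67  0.59 -0.1   0.   -0.88 -0.31]
```

servo_tool(
  commands=[
    [[255, 0, 0, -0.006, 0, 0, 0], [255, 0, 0, -0.012, 0, 0, 0], [255, 0, 0, -0.02, 0, 0, 0], [255, 0, 0, -0.026, 0, 0, 0], [255, 0, 0, -0.03, 0, 0, 0], [255, 0, 0, -0.03, 0, 0, 0], [255, 0, 0, -0.023, 0, 0, 0], [255, 0, 0, -0.012, 0, 0, 0], [255, 0, 0, -0.006, 0, 0, 0], [255, 0, 0, 0, 0, 0, 0]],
  ],
)

```text
clock: 3.48
position: [600.2, 272.8, 231.0]
ee_rot: [0.822, -0.569, 0.0, -0.001]
contact_force: [0.7, 0.0, -1.9]
gripper_width: 11.4
grasp_force: 58.5
```

```bash
python3 -c "
from plan import *;st()
rows([630.4,95,230],down(-96.7),14,255)"
```

```text
3.48 [600.2 272.8 231. ] x [ 0.351 -0.936 -0.001] z [ 0.002  0.002 -1.   ] w 11.4 gf 58.5 F [ 0.7  0.  -1.9] j [ 0.67  0.44  0.1  -0.   -1.22 -0.31]
[[255,0.0126,0.0024,0.0001,-0.01,0.01,1.95],[255,0.0128,0.0021,0.0,-0.01,0.01,1.95],[255,0.0128,0.0015,0.0001,-0.01,0.01,1.95],[255,0.0128,0.0012,0.0,-0.01,0.01,1.95],[255,0.0128,0.0007,0.0001,-0.01,0.01,1.95],[255,0.0129,0.0002,0.0001,-0.01,0.01,1.95],[255,0.0129,-0.0001,0.0,-0.01,0.01,1.95],[255,0.0129,-0.0006,0.0001,-0.01,0.01,1.95],[255,0.0128,-0.0011,0.0001,-0.01,0.01,1.95],[255,0.0128,-0.0015,0.0001,-0.01,0.01,1.95]]
[[255,0.0127,-0.0019,0.0,-0.01,0.01,1.95],[255,0.0127,-0.0023,0.0001,-0.01,0.01,1.95],[255,0.0126,-0.0028,0.0001,-0.01,0.01,1.95],[255,0.0124,-0.0032,0.0001,-0.01,0.01,1.95]]
```

servo_tool(
  commands=[
    [[255, 0.006, 0.0012, 0, 0, 0, 1], [255, 0.0126, 0.0024, 0, 0, 0, 1.95], [255, 0.0128, 0.0021, 0, 0, 0, 1.95], [255, 0.0128, 0.0015, 0, 0, 0, 1.95], [255, 0.0128, 0.0012, 0, 0, 0, 1.95], [255, 0.0128, 0.0007, 0, 0, 0, 1.95], [255, 0.0129, 0.0002, 0, 0, 0, 1.95], [255, 0.0129, -0.0001, 0, 0, 0, 1.95], [255, 0.0129, -0.0006, 0, 0, 0, 1.95], [255, 0.0128, -0.0011, 0, 0, 0, 1.95]],
  ],
)

```text
clock: 4.32
position: [618.5, 150.5, 229.4]
ee_rot: [0.718, -0.696, 0.0, -0.0]
contact_force: [1.4, -0.3, -1.9]
gripper_width: 11.5
grasp_force: 58.5
```

servo_tool(
  commands=[
    [[255, 0.0128, -0.0015, 0, 0, 0, 1.95], [255, 0.0127, -0.0019, 0, 0, 0, 1.95], [255, 0.0127, -0.0023, 0, 0, 0, 1.95], [255, 0.0126, -0.0028, 0, 0, 0, 1.95], [255, 0.006, -0.0016, 0, 0, 0, 1], [255, 0, 0, 0, 0, 0, 0], [255, 0, 0, 0, 0, 0, 0]],
  ],
)

```text
clock: 4.9
position: [627.1, 94.5, 229.3]
ee_rot: [-0.664, 0.748, 0.0, 0.0]
contact_force: [-0.2, -0.1, -2.7]
gripper_width: 11.2
grasp_force: 58.5
```

```bash
python3 - <<'E'
from plan import *;from bench import cams;import pickle
st();d={n:cams.get_image(n) for n in("top","scene","wrist")};pickle.dump(d,open('im2.pkl','wb'))
s=arm.read_state();r=R.from_quat(s["ee_rot"]);lip=s["position"]+r.apply([105,0,30.4])
t=d["top"];print("lip pred",lip.round(1),"top px",proj(t,lip),"scene px",proj(d["scene"],lip))
a=cv2.resize(t["frame"][130:215,270:380],(480,371),interpolation=2);q=cv2.resize(d["scene"]["frame"][130:290,240:390],(320,341),interpolation=2)
q=cv2.copyMakeBorder(q,0,30,0,0,0);cv2.imwrite("pics/p2.png",np.hstack([a,q]))
E
```

```text
4.9 [627.1  94.5 229.3] x [-0.119 -0.993 -0.   ] z [ 0.  0. -1.] w 11.2 gf 58.5 F [-0.2 -0.1 -2.7] j [ 0.4   0.4   0.03 -0.   -1.2  -0.52]
lip pred [614.7  -8.9 198.9] top px [326.04189155 162.32874095] scene px [320.73195285 197.77334817]
```

View pics/p2.png

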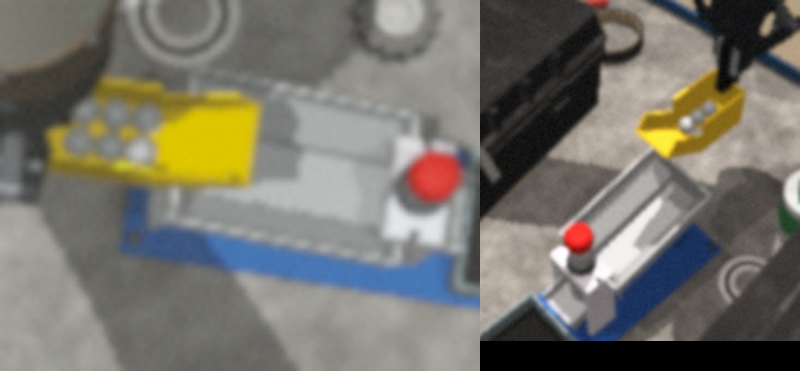

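The top crop puts the lip at px (328,162.5), within 2 px of the prediction, and all six balls are still in the scoop. I'll plan the tilt about the lip.

```bash
cat >> plan.py <<'E'
L=np.array([109,0,30.4]);F0=np.array([607.,-110,0]);e=np.array([np.cos(np.radians(83.3)),np.sin(np.radians(83.3)),0])
def pose(th,lx,lz):
    r=down(-96.7)*R.from_euler("y",-th,degrees=True); return F0+e*lx+[0,0,lz]-r.apply(L),r
def tiltrows(ths,lx,lzf,g=255):
    s=arm.read_state();p=s["position"];r=R.from_quat(s["ee_rot"]);out=[]
    for th in ths:
        q,r1=pose(th,lx,lzf(th));d=(r.inv().apply(q-p)/1000).round(4);a=(r.inv()*r1).as_rotvec(degrees=True).round(2)
        out.append([g]+d.tolist()+a.tolist());p=p+r.apply(d)*1000;r=r*R.from_rotvec(a,degrees=True)
    for k in range(0,len(out),10): print(str(out[k:k+10]).replace(" ",""))
E
python3 -c "
from plan import *
tiltrows(np.arange(3,31,3.),95,lambda t:np.interp(t,[0,30,35,45,52,66],[199,160,152,144,138,130]))"
```

```text
[[255,0.0041,-0.0041,-0.0019,-0.0,-2.99,-0.02],[255,0.0019,-0.0,-0.0017,-0.0,-3.0,-0.0],[255,0.0022,-0.0,-0.0018,-0.0,-3.0,-0.0],[255,0.0023,-0.0,-0.0018,-0.0,-3.0,-0.0],[255,0.0026,-0.0,-0.0019,-0.0,-3.0,-0.0],[255,0.0027,-0.0,-0.0019,-0.0,-3.0,-0.0],[255,0.003,-0.0,-0.0019,-0.0,-3.0,-0.0],[255,0.0031,-0.0,-0.0021,-0.0,-3.0,-0.0],[255,0.0033,-0.0,-0.0021,-0.0,-3.0,-0.0],[255,0.0035,-0.0,-0.0022,-0.0,-3.0,-0.0]]
```

servo_tool(
  commands=[
    [[255, 0.0041, -0.0041, -0.0019, 0, -3, 0], [255, 0.0019, 0, -0.0017, 0, -3, 0], [255, 0.0022, 0, -0.0018, 0, -3, 0], [255, 0.0023, 0, -0.0018, 0, -3, 0], [255, 0.0026, 0, -0.0019, 0, -3, 0], [255, 0.0027, 0, -0.0019, 0, -3, 0], [255, 0.003, 0, -0.0019, 0, -3, 0], [255, 0.0031, 0, -0.0021, 0, -3, 0], [255, 0.0033, 0, -0.0021, 0, -3, 0], [255, 0.0035, 0, -0.0022, 0, -3, 0]],
  ],
)

```text
clock: 5.88
position: [627.3, 62.8, 241.3]
ee_rot: [-0.642, 0.721, 0.172, 0.194]
contact_force: [0.5, -0.2, -3.3]
gripper_width: 11.1
grasp_force: 58.6
```

```bash
python3 -c "
from plan import *;st()
s=arm.read_state();print(s['position']+R.from_quat(s['ee_rot']).apply(L))
tiltrows(np.linspace(30,67,31)[1:],95,lambda t:np.interp(t,[0,30,35,45,52,66],[199,160,152,144,138,130]))"
```

```text
5.88 [627.3  62.8 241.3] x [-0.1   -0.859 -0.502] z [ 0.059  0.498 -0.865] w 11.1 gf 58.6 F [ 0.5 -0.2 -3.3] j [ 0.08  0.39  0.13 -0.54 -1.25 -0.04]
[618.18266163 -15.73230864 160.35009733]
[[255,0.0017,-0.0,-0.0001,-0.03,-1.13,0.05],[255,0.0017,-0.0,-0.0007,-0.0,-1.23,0.0],[255,0.0018,-0.0,-0.0006,-0.0,-1.24,0.0],[255,0.0017,-0.0,-0.0007,-0.0,-1.23,0.0],[255,0.0013,-0.0,-0.0015,-0.0,-1.23,0.0],[255,0.0013,-0.0,-0.0016,-0.0,-1.24,0.0],[255,0.0013,-0.0,-0.0015,-0.0,-1.23,0.0],[255,0.0013,-0.0,-0.0016,-0.0,-1.23,0.0],[255,0.0013,-0.0,-0.0016,-0.0,-1.24,0.0],[255,0.0013,-0.0,-0.0015,-0.0,-1.23,0.0]]
[[255,0.0013,-0.0,-0.0017,-0.0,-1.23,0.0],[255,0.0014,-0.0,-0.0016,-0.0,-1.24,0.0],[255,0.0014,-0.0,-0.0016,-0.0,-1.23,0.0],[255,0.0015,-0.0,-0.0016,-0.0,-1.23,0.0],[255,0.0014,-0.0,-0.0016,-0.0,-1.24,0.0],[255,0.0015,-0.0,-0.0016,-0.0,-1.23,0.0],[255,0.0015,-0.0,-0.0017,0.0,-1.23,0.0],[255,0.0014,-0.0,-0.0017,0.0,-1.24,0.0],[255,0.0013,-0.0,-0.0019,0.0,-1.23,0.0],[255,0.0012,-0.0,-0.0019,0.0,-1.23,0.0]]
[[255,0.0013,-0.0,-0.002,0.0,-1.24,0.0],[255,0.0012,-0.0,-0.0019,0.0,-1.23,0.0],[255,0.0013,-0.0,-0.002,0.0,-1.23,0.0],[255,0.0013,-0.0,-0.0019,0.0,-1.24,0.0],[255,0.0013,-0.0,-0.002,0.0,-1.23,0.0],[255,0.0013,-0.0,-0.002,0.0,-1.23,0.0],[255,0.0013,-0.0,-0.002,0.0,-1.24,0.0],[255,0.0013,-0.0,-0.002,0.0,-1.23,0.0],[255,0.0013,-0.0,-0.0021,0.0,-1.23,0.0],[255,0.0008,-0.0,-0.0023,0.0,-1.24,0.0]]
```

servo_tool(
  commands=[
    [[255, 0.0017, 0, -0.0001, 0, -1.15, 0], [255, 0.0017, 0, -0.0007, 0, -1.23, 0], [255, 0.0018, 0, -0.0006, 0, -1.23, 0], [255, 0.0017, 0, -0.0007, 0, -1.23, 0], [255, 0.0013, 0, -0.0015, 0, -1.23, 0], [255, 0.0013, 0, -0.0016, 0, -1.23, 0], [255, 0.0013, 0, -0.0015, 0, -1.23, 0], [255, 0.0013, 0, -0.0016, 0, -1.23, 0], [255, 0.0013, 0, -0.0016, 0, -1.23, 0], [255, 0.0013, 0, -0.0015, 0, -1.23, 0]],
  ],
)

```text
clock: 6.72
position: [625.1, 43.4, 241.7]
ee_rot: [-0.619, 0.697, 0.24, 0.27]
contact_force: [-0.3, -0.5, -2.8]
gripper_width: 11.1
grasp_force: 58.6
```

servo_tool(
  commands=[
    [[255, 0.0013, 0, -0.0016, 0, -1.23, 0], [255, 0.0014, 0, -0.0016, 0, -1.23, 0], [255, 0.0014, 0, -0.0016, 0, -1.23, 0], [255, 0.0015, 0, -0.0016, 0, -1.23, 0], [255, 0.0014, 0, -0.0016, 0, -1.23, 0], [255, 0.0015, 0, -0.0016, 0, -1.23, 0], [255, 0.0015, 0, -0.0017, 0, -1.23, 0], [255, 0.0014, 0, -0.0017, 0, -1.23, 0], [255, 0.0013, 0, -0.0019, 0, -1.23, 0], [255, 0.0012, 0, -0.0019, 0, -1.23, 0]],
  ],
)

```text
clock: 7.55
position: [622.5, 21.8, 242.6]
ee_rot: [-0.59, 0.664, 0.305, 0.343]
contact_force: [-0.6, 0.2, -1.7]
gripper_width: 11.3
grasp_force: 58.8
```

servo_tool(
  commands=[
    [[255, 0.0013, 0, -0.002, 0, -1.23, 0], [255, 0.0012, 0, -0.0019, 0, -1.23, 0], [255, 0.0013, 0, -0.002, 0, -1.23, 0], [255, 0.0013, 0, -0.0019, 0, -1.23, 0], [255, 0.0013, 0, -0.002, 0, -1.23, 0], [255, 0.0013, 0, -0.002, 0, -1.23, 0], [255, 0.0013, 0, -0.002, 0, -1.23, 0], [255, 0.0013, 0, -0.002, 0, -1.23, 0], [255, 0.0013, 0, -0.0021, 0, -1.23, 0], [255, 0.0008, 0, -0.0023, 0, -1.23, 0]],
  ],
)

```text
clock: 8.38
position: [619.7, -1.8, 241.8]
ee_rot: [-0.554, 0.624, 0.366, 0.412]
contact_force: [0.0, -0.0, -1.7]
gripper_width: 11.2
grasp_force: 58.8
```

servo_tool(
  commands=[
    [[255, 0, 0, 0, 0, 0, 0], [255, 0, 0, 0, 0, 0, 0], [255, 0, 0, 0, 0, 0, 0], [255, 0, 0, 0, 0, 0, 0], [255, 0, 0, 0, 0, 0, 0], [255, 0, 0, 0, 0, 0, 0]],
  ],
)

```text
clock: 8.88
position: [619.7, -1.1, 242.3]
ee_rot: [-0.555, 0.624, 0.366, 0.412]
contact_force: [-1.4, 0.3, -0.5]
gripper_width: 11.4
grasp_force: 58.9
```

```bash
python3 - <<'E'
from plan import *;from bench import cams
st();d={n:cams.get_image(n) for n in("top","scene")}
s=arm.read_state();print(s['position']+R.from_quat(s['ee_rot']).apply(L))
a=cv2.resize(d["top"]["frame"][130:215,270:380],(480,371),interpolation=2);q=cv2.resize(d["scene"]["frame"][130:290,240:390],(320,341),interpolation=2)
q=cv2.copyMakeBorder(q,0,30,0,0,0);cv2.imwrite("pics/p3.png",np.hstack([a,q]))
E
```

```text
8.88 [619.7  -1.1 242.3] x [-0.046 -0.391 -0.919] z [ 0.108  0.913 -0.394] w 11.4 gf 58.9 F [-1.4  0.3 -0.5] j [-0.33  0.56  0.2  -1.12 -1.61  0.41]
[617.95647162 -16.10316834 129.93847913]
```

View pics/p3.png

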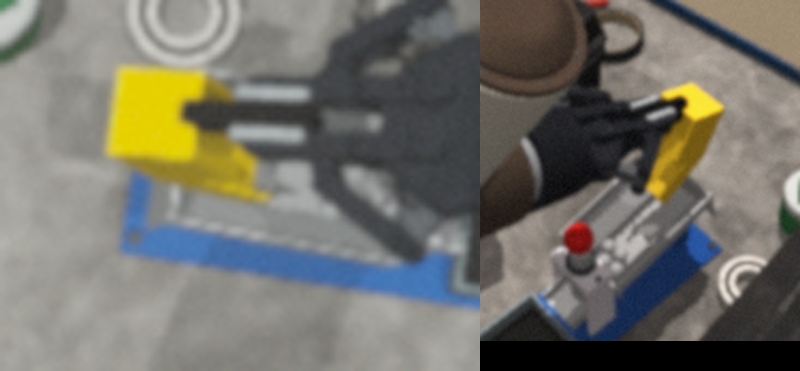

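The scoop is tipped 67° with its lip over the trough, and grey balls show in the trough. Next I'll lift it and turn it back upright.

```bash
python3 -c "
from plan import *
tiltrows(np.linspace(67,0,16)[1:],105,lambda t:np.interp(t,[0,35,60,67],[200,175,150,133]))
p,r=pose(0,105,200);rows([600.4,272.6,226],down(-69.4),7,255,p,r)"
```

```text
[[255,-0.0189,-0.0001,0.0124,-0.05,4.28,-0.0],[255,-0.0092,0.0,0.0048,-0.0,4.47,-0.0],[255,-0.0058,0.0,0.0062,-0.0,4.46,-0.0],[255,-0.0056,0.0,0.006,-0.0,4.47,-0.01],[255,-0.0055,0.0,0.0056,-0.0,4.47,0.0],[255,-0.0051,0.0,0.0054,-0.0,4.46,0.0],[255,-0.005,0.0,0.0052,-0.0,4.47,0.0],[255,-0.004,0.0,0.0058,-0.0,4.47,0.0],[255,-0.0037,0.0,0.0059,-0.0,4.46,0.0],[255,-0.0034,0.0,0.0057,-0.0,4.47,0.0]]
[[255,-0.0033,0.0,0.0056,-0.0,4.47,0.0],[255,-0.003,0.0,0.0056,-0.0,4.46,0.0],[255,-0.0028,0.0,0.0055,-0.0,4.47,0.0],[255,-0.0025,0.0,0.0054,-0.0,4.47,0.0],[255,-0.0023,0.0,0.0054,-0.0,4.46,0.0]]
[[255,-0.0236,0.0073,0.0006,0.0,0.0,-3.9],[255,-0.024,0.0057,0.0007,0.0,0.0,-3.9],[255,-0.0244,0.004,0.0006,0.0,0.0,-3.9],[255,-0.0246,0.0024,0.0006,0.0,0.0,-3.9],[255,-0.0247,0.0007,0.0006,0.0,0.0,-3.9],[255,-0.0247,-0.001,0.0007,0.0,0.0,-3.9],[255,-0.0246,-0.0026,0.0006,0.0,0.0,-3.9]]
```

servo_tool(
  commands=[
    [[255, -0.012, 0, 0.004, 0, 1, 0], [255, -0.0089, 0, 0.0084, 0, 3.3, 0], [255, -0.0082, 0, 0.0048, 0, 4.47, 0], [255, -0.0058, 0, 0.0062, 0, 4.47, 0], [255, -0.0056, 0, 0.006, 0, 4.47, 0], [255, -0.0055, 0, 0.0056, 0, 4.47, 0], [255, -0.0051, 0, 0.0054, 0, 4.47, 0], [255, -0.005, 0, 0.0052, 0, 4.47, 0], [255, -0.004, 0, 0.0058, 0, 4.47, 0], [255, -0.0037, 0, 0.0059, 0, 4.47, 0]],
  ],
)

```text
clock: 9.82
position: [629.0, 78.3, 258.8]
ee_rot: [-0.647, 0.727, 0.152, 0.173]
contact_force: [0.0, -0.1, -2.0]
gripper_width: 11.1
grasp_force: 58.7
```

servo_tool(
  commands=[
    [[255, -0.0034, 0, 0.0057, 0, 4.47, 0], [255, -0.0033, 0, 0.0056, 0, 4.47, 0], [255, -0.003, 0, 0.0056, 0, 4.47, 0], [255, -0.0028, 0, 0.0055, 0, 4.47, 0], [255, -0.0025, 0, 0.0054, 0, 4.47, 0], [255, -0.0023, 0, 0.0054, 0, 4.47, 0], [255, 0, 0, 0, 0, 0, 0]],
  ],
)

```text
clock: 10.4
position: [630.7, 105.6, 228.5]
ee_rot: [-0.666, 0.746, 0.0, -0.003]
contact_force: [-0.3, 0.0, -2.8]
gripper_width: 11.6
grasp_force: 58.5
```

```bash
python3 -c "
from plan import *
from bench import cams
st()
rows([600.4,272.6,226],down(-69.4),7,255)
t=cams.get_image('top');cv2.imwrite('pics/p4.png',cv2.resize(t['frame'][130:215,270:420],(750,425),interpolation=2))"
```

```text
10.4 [630.7 105.6 228.5] x [-0.114 -0.993  0.004] z [-0.005 -0.004 -1.   ] w 11.6 gf 58.5 F [-0.3  0.  -2.8] j [ 0.42  0.41  0.05  0.   -1.21 -0.53]
[[255,-0.0232,0.007,0.0003,0.04,-0.03,-3.88],[255,-0.0237,0.0054,0.0003,0.04,-0.03,-3.88],[255,-0.0239,0.0039,0.0003,0.04,-0.03,-3.88],[255,-0.0242,0.0021,0.0003,0.04,-0.03,-3.88],[255,-0.0242,0.0006,0.0003,0.04,-0.03,-3.88],[255,-0.0242,-0.0011,0.0004,0.04,-0.03,-3.88],[255,-0.0241,-0.0027,0.0003,0.04,-0.03,-3.88]]
```

View pics/p4.png

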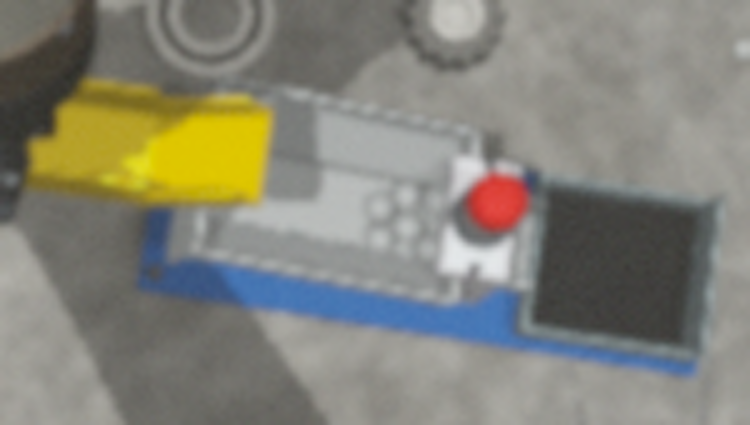

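The scoop is empty. The balls have gathered at the gate around crop px (400,220), and the plunger is seated. I'll set the scoop back at its original spot.

servo_tool(
  commands=[
    [[255, -0.0232, 0.007, 0.0003, 0.04, -0.03, -3.88], [255, -0.0237, 0.0054, 0.0003, 0.04, -0.03, -3.88], [255, -0.0239, 0.0039, 0.0003, 0.04, -0.03, -3.88], [255, -0.0242, 0.0021, 0.0003, 0.04, -0.03, -3.88], [255, -0.0242, 0.0006, 0.0003, 0.04, -0.03, -3.88], [255, -0.0242, -0.0011, 0.0003, 0.04, -0.03, -3.88], [255, -0.0241, -0.0027, 0.0003, 0.04, -0.03, -3.88], [255, 0, 0, 0.03, 0, 0, 0], [255, 0, 0, 0.035, 0, 0, 0], [255, 0, 0, 0.035, 0, 0, 0]],
  ],
)

```text
clock: 11.28
position: [603.2, 270.6, 129.3]
ee_rot: [0.821, -0.571, 0.001, -0.005]
contact_force: [0.4, 0.6, -1.9]
gripper_width: 11.2
grasp_force: 58.6
```

servo_tool(
  commands=[
    [[255, 0, 0, 0.025, 0, 0, 0], [255, 0, 0, 0.015, 0, 0, 0], [255, 0, 0, 0, 0, 0, 0], [255, 0, 0, 0, 0, 0, 0]],
  ],
)

```text
clock: 11.62
position: [603.3, 269.5, 88.8]
ee_rot: [0.821, -0.571, 0.0, -0.002]
contact_force: [0.8, 0.4, -1.3]
gripper_width: 11.2
grasp_force: 58.6
```

```bash
python3 -c "
from plan import *
st()
rows([600.4,272.6,66],down(-69.4),4,255)"
```

```text
11.62 [603.3 269.5  88.8] x [ 0.347 -0.938 -0.002] z [ 0.003  0.003 -1.   ] w 11.2 gf 58.6 F [ 0.8  0.4 -1.3] j [ 0.66  0.56 -0.08 -0.   -0.93 -0.31]
[[255,-0.001,0.0004,0.0057,-0.06,0.03,-0.07],[255,-0.0009,0.0004,0.0057,-0.06,0.03,-0.07],[255,-0.001,0.0005,0.0057,-0.06,0.03,-0.07],[255,-0.001,0.0004,0.0057,-0.06,0.03,-0.07]]
```

servo_tool(
  commands=[
    [[255, 0, 0, 0.0065, 0, 0, 0], [255, 0, 0, 0.0065, 0, 0, 0], [255, 0, 0, 0.0065, 0, 0, 0], [255, 0, 0, 0.003, 0, 0, 0], [255, 0, 0, 0, 0, 0, 0], [255, 0, 0, 0, 0, 0, 0]],
  ],
)

```text
clock: 12.12
position: [603.1, 270.4, 66.4]
ee_rot: [0.821, -0.571, 0.001, -0.002]
contact_force: [0.6, -0.3, -2.4]
gripper_width: 11.3
grasp_force: 58.7
```

servo_tool(
  commands=[
    [[255, 0, 0, 0.001, 0, 0, 0], [255, 0, 0, 0.001, 0, 0, 0], [255, 0, 0, 0, 0, 0, 0], [255, 0, 0, 0, 0, 0, 0]],
  ],
)

```text
clock: 12.45
position: [603.5, 270.6, 65.4]
ee_rot: [0.821, -0.571, 0.001, -0.003]
contact_force: [-1.7, 0.7, 4.8]
gripper_width: 11.1
grasp_force: 59.4
```

Contact: the force is now upward. I'll release, back off, and look.

servo_tool(
  commands=[
    [[0, 0, 0, 0, 0, 0, 0], [0, 0, 0, 0, 0, 0, 0], [0, 0, 0, 0, 0, 0, 0], [0, 0, 0, 0, 0, 0, 0], [0, 0, 0, -0.02, 0, 0, 0], [0, 0, 0, -0.035, 0, 0, 0], [0, 0, 0, -0.04, 0, 0, 0], [0, 0, 0, -0.04, 0, 0, 0], [0, 0, 0, -0.03, 0, 0, 0], [0, 0, 0, 0, 0, 0, 0]],
  ],
)

```text
clock: 13.28
position: [605.9, 271.2, 238.3]
ee_rot: [0.821, -0.57, 0.005, -0.009]
contact_force: [0.9, 0.8, 1.7]
gripper_width: 85.4
grasp_force: 0.0
```

```bash
python3 - <<'E'
from plan import *;from bench import cams;import pickle
st();d={n:cams.get_image(n) for n in("top","scene","wrist")}
w=d["wrist"];y=pts(mask(w,(18,120,60),(35,255,255),(230,60,400,300)));print("scoop px",y.min(0),y.max(0))
l=onz(w,y[y[:,1]<y[:,1].min()+3].mean(0),35);print("lip",l)
rows([607,-110,225],down(-98),16,0)
q=cv2.resize(d["scene"]["frame"][130:290,240:420],(360,320),interpolation=2);u=cv2.resize(w["frame"],(440,275));u=cv2.copyMakeBorder(u,0,45,0,0,0)
cv2.imwrite("pics/p5.png",np.hstack([q,u]))
E
```

```text
13.28 [605.9 271.2 238.3] x [ 0.349 -0.937 -0.003] z [ 0.018  0.01  -1.   ] w 85.4 gf 0.0 F [0.9 0.8 1.7] j [ 0.67  0.44  0.11  0.   -1.22 -0.31]
scoop px [297.  81.] [339. 182.]
lip [639.80306883 171.10997369  35.        ]
[[0,0.0224,0.008,0.0002,-0.01,0.01,1.77],[0,0.0225,0.0072,0.0001,-0.01,0.01,1.77],[0,0.0229,0.0066,0.0002,-0.01,0.01,1.77],[0,0.0229,0.0059,0.0002,-0.01,0.01,1.77],[0,0.0232,0.0051,0.0002,-0.01,0.01,1.77],[0,0.0233,0.0045,0.0002,-0.01,0.01,1.77],[0,0.0235,0.0037,0.0002,-0.01,0.01,1.77],[0,0.0235,0.003,0.0002,-0.01,0.01,1.77],[0,0.0236,0.0022,0.0002,-0.01,0.01,1.77],[0,0.0237,0.0016,0.0002,-0.01,0.01,1.77]]
[[0,0.0237,0.0007,0.0002,-0.01,0.01,1.77],[0,0.0238,0.0001,0.0002,-0.01,0.01,1.77],[0,0.0237,-0.0007,0.0002,-0.01,0.01,1.77],[0,0.0237,-0.0014,0.0003,-0.01,0.01,1.77],[0,0.0236,-0.0021,0.0002,-0.01,0.01,1.77],[0,0.0236,-0.0029,0.0002,-0.01,0.01,1.77]]
```

View pics/p5.png

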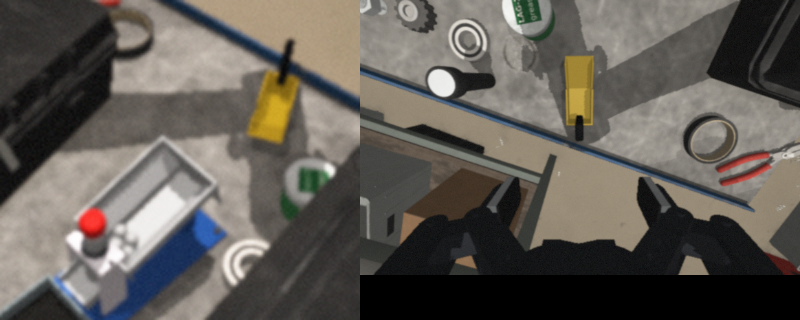

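The scoop stands upright and empty at its old place: the wrist view shows it around (578,90) in the composite, with its lip within 3 mm of where it was. The balls are at the gate. On to the knob.

servo_tool(
  commands=[
    [[0, 0.0224, 0.008, 0.0002, 0, 0, 1.77], [0, 0.0225, 0.0072, 0.0001, 0, 0, 1.77], [0, 0.0229, 0.0066, 0.0002, 0, 0, 1.77], [0, 0.0229, 0.0059, 0.0002, 0, 0, 1.77], [0, 0.0232, 0.0051, 0.0002, 0, 0, 1.77], [0, 0.0233, 0.0045, 0.0002, 0, 0, 1.77], [0, 0.0235, 0.0037, 0.0002, 0, 0, 1.77], [0, 0.0235, 0.003, 0.0002, 0, 0, 1.77], [0, 0.0236, 0.0022, 0.0002, 0, 0, 1.77], [0, 0.0237, 0.0016, 0.0002, 0, 0, 1.77]],
  ],
)

```text
clock: 14.27
position: [604.5, 31.2, 224.3]
ee_rot: [0.723, -0.691, -0.001, -0.001]
contact_force: [0.7, 0.3, -0.5]
gripper_width: 85.4
grasp_force: 0.0
```

servo_tool(
  commands=[
    [[0, 0.0237, 0.0007, 0.0002, 0, 0, 1.77], [0, 0.0238, 0.0001, 0.0002, 0, 0, 1.77], [0, 0.0237, -0.0007, 0.0002, 0, 0, 1.77], [0, 0.0237, -0.0014, 0.0002, 0, 0, 1.77], [0, 0, 0, 0, 0, 0, 0], [0, 0, 0, 0, 0, 0, 0]],
  ],
)

```text
clock: 14.77
position: [606.0, -63.6, 223.4]
ee_rot: [-0.679, 0.734, 0.001, 0.001]
contact_force: [-0.1, 0.4, -0.5]
gripper_width: 85.5
grasp_force: 0.0
```

```bash
python3 - <<'E'
from plan import *;from bench import cams
st();w=cams.get_image("wrist")
m=mask(w,(0,130,70),(8,255,255),(150,30,500,300))|mask(w,(172,130,70),(180,255,255),(150,30,500,300))
n,_,s,c=cv2.connectedComponentsWithStats(m);i=1+s[1:,4].argmax();print(s[i],c[i]);cc=c[i]
print("knob",onz(w,cc,155));p=onz(w,cc,155)
print("proj prior",proj(w,[607,-110,155]))
rows([p[0],p[1],200],down(-98),3,0);rows([607,-110,200],down(-98),3,0)
E
```

```text
14.77 [606.  -63.6 223.4] x [-0.079 -0.997 -0.003] z [ 0.     0.003 -1.   ] w 85.5 gf 0.0 F [-0.1  0.4 -0.5] j [ 0.16  0.36 -0.04 -0.   -1.16 -0.24]
[ 291  136   37   39 1115] [309.12556054 154.64484305]
knob [ 608.21329718 -110.7854439   155.        ]
proj prior [310.90764042 155.60701221]
[[0,0.016,-0.0019,0.0079,-0.01,0.06,1.19],[0,0.0159,-0.0022,0.0079,-0.01,0.06,1.19],[0,0.0158,-0.0025,0.0079,-0.01,0.06,1.19]]
[[0,0.0157,-0.0015,0.0079,-0.01,0.06,1.19],[0,0.0157,-0.0017,0.0079,-0.01,0.06,1.19],[0,0.0156,-0.0022,0.0079,-0.01,0.06,1.19]]
```

servo_tool(
  commands=[
    [[0, 0.016, -0.0018, 0.008, 0, 0, 1.2], [0, 0.0159, -0.0021, 0.008, 0, 0, 1.2], [0, 0.0157, -0.0024, 0.008, 0, 0, 1.2], [0, 0, 0, 0.015, 0, 0, 0], [0, 0, 0, 0.02, 0, 0, 0], [0, 0, 0, 0.02, 0, 0, 0], [0, 0, 0, 0.012, 0, 0, 0], [0, 0, 0, 0, 0, 0, 0], [0, 0, 0, 0, 0, 0, 0]],
  ],
)

```text
clock: 15.57
position: [608.7, -109.2, 133.5]
ee_rot: [-0.657, 0.754, 0.0, 0.002]
contact_force: [-0.1, -0.3, -0.4]
gripper_width: 85.4
grasp_force: 0.0
```

servo_tool(
  commands=[
    [[0, 0.001, 0, 0.003, 0, 0, 0], [255, 0, 0, 0, 0, 0, 0], [255, 0, 0, 0, 0, 0, 0], [255, 0, 0, 0, 0, 0, 0], [255, 0, 0, 0, 0, 0, 0], [255, 0, 0, 0, 0, 0, 0], [255, 0, 0, 0, 0, 0, 0], [255, 0, 0, 0, 0, 0, 0]],
  ],
)

```text
clock: 16.23
position: [608.7, -111.1, 132.2]
ee_rot: [-0.656, 0.755, -0.0, 0.003]
contact_force: [-2.7, 1.6, 4.4]
gripper_width: 25.6
grasp_force: 58.8
```

servo_tool(
  commands=[
    [[255, 0, 0, -0.006, 0, 0, 0], [255, 0, 0, -0.008, 0, 0, 0], [255, 0, 0, -0.008, 0, 0, 0], [255, 0, 0, -0.006, 0, 0, 0], [255, 0, 0, 0, 0, 0, 0], [255, 0, 0, 0, 0, 0, 0]],
  ],
)

```text
clock: 16.73
position: [608.5, -111.1, 158.7]
ee_rot: [-0.656, 0.755, 0.0, 0.003]
contact_force: [3.7, -0.4, -11.5]
gripper_width: 25.6
grasp_force: 59.7
```

```bash
python3 -c "
from plan import *;st()"
```

```text
16.73 [ 608.5 -111.1  158.7] x [-0.139 -0.99  -0.004] z [ 0.004  0.004 -1.   ] w 25.6 gf 59.7 F [  3.7  -0.4 -11.5] j [ 0.08  0.43 -0.11 -0.   -1.03 -0.22]
```

servo_tool(
  commands=[
    [[255, 0, 0, -0.001, 0, 0, 0], [255, 0, 0, -0.0008, 0, 0, 0], [255, 0, 0, 0, 0, 0, 0], [255, 0, 0, 0, 0, 0, 0], [255, 0, 0, 0, 0, 0, 0], [255, 0, 0, 0, 0, 0, 0], [255, 0, 0, 0, 0, 0, 0], [255, 0, 0, 0, 0, 0, 0], [255, 0, 0, 0, 0, 0, 0], [255, 0, 0, 0, 0, 0, 0]],
  ],
)

```text
clock: 17.57
position: [608.5, -111.1, 160.4]
ee_rot: [-0.656, 0.755, 0.0, 0.002]
contact_force: [5.8, -1.0, -15.6]
gripper_width: 25.7
grasp_force: 60.5
```

servo_tool(
  commands=[
    [[255, 0, 0, 0, 0, 0, 0], [255, 0, 0, 0, 0, 0, 0], [255, 0, 0, 0, 0, 0, 0], [255, 0, 0, 0, 0, 0, 0], [255, 0, 0, 0, 0, 0, 0], [255, 0, 0, 0, 0, 0, 0], [255, 0, 0, 0, 0, 0, 0], [255, 0, 0, 0, 0, 0, 0], [255, 0, 0, 0, 0, 0, 0], [255, 0, 0, 0, 0, 0, 0]],
  ],
)

```text
clock: 18.4
position: [608.5, -111.1, 160.4]
ee_rot: [-0.656, 0.755, 0.0, 0.002]
contact_force: [5.7, -1.1, -15.7]
gripper_width: 25.3
grasp_force: 60.5
```

```bash
python3 -c "
from plan import *;from bench import cams
st();s=cams.get_image('scene')['frame'];t=cams.get_image('top')['frame']
cv2.imwrite('pics/p6.png',np.hstack([cv2.resize(s[190:340,210:360],(400,400),interpolation=2),cv2.resize(t[140:220,340:420],(400,400),interpolation=2)]))"
```

```text
18.4 [ 608.5 -111.1  160.4] x [-0.139 -0.99  -0.004] z [ 0.003  0.003 -1.   ] w 25.3 gf 60.5 F [  5.7  -1.1 -15.7] j [ 0.08  0.43 -0.11 -0.   -1.03 -0.22]
```

View pics/p6.png

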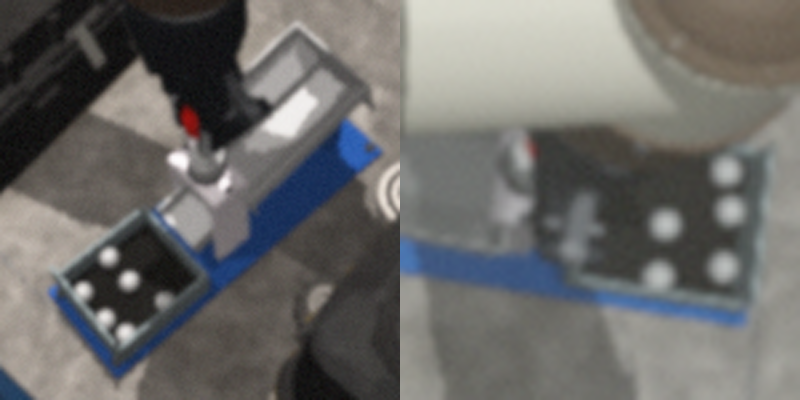

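The scene view shows six balls in the tray, at (108,257), (130,280), (83,292), (105,318), (125,332) and (164,300). The plunger is at its stop, with lift about 28 mm and the force up to 15.7 N. I'll let them settle for a moment and hand in.

servo_tool(
  commands=[
    [[255, 0, 0, 0, 0, 0, 0], [255, 0, 0, 0, 0, 0, 0], [255, 0, 0, 0, 0, 0, 0], [255, 0, 0, 0, 0, 0, 0], [255, 0, 0, 0, 0, 0, 0], [255, 0, 0, 0, 0, 0, 0], [255, 0, 0, 0, 0, 0, 0], [255, 0, 0, 0, 0, 0, 0], [255, 0, 0, 0, 0, 0, 0], [255, 0, 0, 0, 0, 0, 0]],
  ],
)

```text
clock: 19.33
position: [608.5, -111.1, 160.4]
ee_rot: [-0.656, 0.755, 0.0, 0.002]
contact_force: [5.6, -0.8, -16.0]
gripper_width: 25.3
grasp_force: 60.5
```

```bash
python3 -c "
from plan import *;from bench import ticket
st();print(ticket.job_done())"
```

```text
19.33 [ 608.5 -111.1  160.4] x [-0.139 -0.99  -0.004] z [ 0.003  0.004 -1.   ] w 25.3 gf 60.5 F [  5.6  -0.8 -16. ] j [ 0.08  0.43 -0.11 -0.   -1.03 -0.22]
the job is handed in; nothing more can be done
None
```

I handed the job in at 19.3 s of the 61 s limit: all six balls are in the catch tray, the empty scoop stands upright at its original spot, and the gripper is holding the plunger fully up; no verdict was returned.

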